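# Find the full chocolate tin by feel and slide it onto the display stand

### The arm

A 6-joint arm with a two-finger parallel gripper is mounted at the origin on the work surface. World frame = base frame: x ahead of the robot, y to its left, z up, the work surface at z = 0. Lengths are in m, angles in rad, forces in N, time in s.
With the tool pointing down it reaches from about 0.35 to 0.775 m from the base axis. Payload 5.5 kg.
Tool frame: the origin (TCP) lies midway between the tips of the shut fingers; the grasp point (between the pads) lies 19 mm behind it (hold_point_z is the distance from the TCP to the grasp point, in m); z points along the fingers, y is the line along which they close (so a half turn about z gives the same grasp; the last joint's range is limited). The gripper opens to 85 mm and grips with 20 to 120 N. Pads are 22 mm wide; open, the fingers measure 114 mm over their backs; the gripper's body (76 mm by 85 mm) begins 54 mm behind the grasp point. The pads swing forward as they close: fully open they stand 13 mm farther back than shut.
Start: joints at [0.964, 0.313, 0.046, 1.304, 0, 1.431], TCP at [0.259, 0.514, 0.231] pointing down, gripper open.
Joint ranges: [-2.76, 2.76], [-0.86, 1.69], [-1.03, 1.26], [-2.2, 2.34], [-1.47, 1.5], [-3.14, 3.14]. Speed limits (rad/s): [2.57, 2.57, 3.14, 3.14, 3.14, 3.14].

### API

Orientations are given as a unit quaternion [x, y, z, w].
In Python, from bench import * gives the robot as it stands.
- The arm moves only by the tool servo_tool, never from a script. Its argument "commands" is a list of rows, each a list of 4 numbers: the shift along the tool's x, y, z in cm, then the turn about the tool's z in degrees. In form: [[x, y, z, turn], ...]. A call has 1 to 10 rows; each row shifts and turns the commanded pose from where the row before left it, along the tool's axes as they then stand; what a row does not reach is not made up. A row lasts 1/10 s, in which the tool goes at most 50 mm and 8.59 degrees, less where a joint would pass 70% of its speed; a pose out of reach is approached as far as the arm can. A call is refused whole if a number of a shift passes 5 or a number of a turn 8.59, either way. A call with a gripper value outside its range is refused whole. "jaw" is the opening, from -1 (shut) to 1 (fully open), set as the call begins (left out, the last holds). The fingers move at their own pace and stop on an object; "grip_force" is the grip in N (left out, the last holds). Time passes only in rows, so rows that do not move let the fingers close. It gives the time, the measured TCP pose, the force, the opening and the grip force at its end, in the units of the state.
- sense(): the state, without advancing time (a new reading comes with each control period).
- get_image(name): name is "scene" or "top" or "wrist"; returns a dict with "image" (480x640x3 uint8, red, green, blue), "fx", "fy", "cx", "cy" (pixels), "dist_coeffs" ([k1, k2, p1, p2, k3] as OpenCV has them; the pictures are not rectified), "position" and "attitude" of the camera in the world. Camera axes: x right, y up, looking along -z (the intrinsics and any distortion apply to the point x, -y, -z); pixel columns grow to the right and rows downward; lengths in m; the calibration is good to about 2 mm. A picture is of the moment at which its call begins. There is no depth.
- hand_in(): hands the job in; it is judged then, once.
The state is a dict: "time_s": time; "joint_positions": joint angles; "qd": joint speeds; "effort": joint torques, N m; "tool_pos": TCP position; "tool_rot": TCP orientation; "force": force on the tool from outside, world axes, zero at the start; "wrist_torque": the same for the moment, N m; "opening": finger opening in m; "gripper_force": force on a finger pad.
Only numpy, scipy, OpenCV 4.12 (cv2) and the standard library are available. Lean on these libraries where they do the work, as an engineer would, in place of code of your own. Each camera call takes 0.05 s, during which the arm holds its last target. There are 200 camera calls.

### The job

Only one of the three closed chocolate tins on the counter is full, the other two are empty: nudge them gently to feel which one is heavy. Slide the full tin, flat and without lifting, tipping or hitting it hard, up the bevelled edge of the wooden display stand until it sits right up against the back rail, and let go of it. Leave the two empty tins where they stand, apart from the nudge, and do not disturb the muffin, the coffee cup or the tongs.

Things in the scene. Friction and masses are not known exactly. Their poses are not given: they have to be found in the camera images.
- tin_a: one of three tins that look alike: round, teal with cream band and gold lid (stays on), diameter 104 mm, height 68 mm. Origin: centre of its underside, z up; yaw means nothing. Any of the three may be the full one: full 0.60 to 0.76 kg, empty 0.145 kg; so the full one takes four to five times the force to keep sliding (on the counter 2.8 to 5.4 N against 0.7 to 1.0 N).
- tin_b: one of three tins that look alike: round, teal with cream band and gold lid (stays on), diameter 104 mm, height 68 mm. Origin: centre of its underside, z up; yaw means nothing. Any of the three may be the full one: full 0.60 to 0.76 kg, empty 0.145 kg; so the full one takes four to five times the force to keep sliding (on the counter 2.8 to 5.4 N against 0.7 to 1.0 N).
- tin_c: one of three tins that look alike: round, teal with cream band and gold lid (stays on), diameter 104 mm, height 68 mm. Origin: centre of its underside, z up; yaw means nothing. Any of the three may be the full one: full 0.60 to 0.76 kg, empty 0.145 kg; so the full one takes four to five times the force to keep sliding (on the counter 2.8 to 5.4 N against 0.7 to 1.0 N).
- stand: low wooden stand fixed on the counter, 190 mm wide along its y; its x axis runs from the open front to the back rail. Origin: on the counter (z = 0), under where the centre of a tin is when it touches the back rail midway. Deck 6 mm above the counter from x = -72 mm to the back rail; before it a bevel rises from the counter at x = -132 mm to the deck at x = -72 mm.
- stand_rail (a point): top edge of the stand's dark back rail, midway, on its front face (52 mm along +x from the stand's origin); the rail is 12 mm thick, its top 42 mm above the counter. The two dark side rails have inner faces at y = -83 and +83 mm of the stand, run from x = -25 mm back to the back rail, tops 30 mm above the counter.
- muffin: muffin in a paper wrapper, 70 mm wide, 74 mm tall, loose. Origin: centre of its underside.
- cup: take-away coffee cup with black lid, 82 mm wide, 114 mm tall, 0.28 kg, loose. Origin: centre of its underside.
- tongs: steel pastry tongs with red grips (at +x) lying flat, about 200 mm long along x, 70 mm wide, 13 mm high, loose. Origin: near the middle, on the counter.
There are look-alikes about, which are no part of the job. What is shaped like the tin_a but blue, purple or red is not meant.

How it is judged:
At the end, for the whole second after the job is handed in: The full tin stands flat and at rest on the stand between the side rails, its side within 5 mm of the back rail, and the stand carries its weight (over 4 N). Both empty tins stand upright and still within 60 mm of where they started (((x of tin_a in the frame of stand between -0.005 and 0.006 m and y of tin_a in the frame of stand between -0.036 and 0.036 m and angle between each of tin_a, tin_b, tin_c's own z axis and vertical below 0.06 rad and contact force between tin_a and stand above 4 N and linear speed of each of tin_a, tin_b, tin_c below 0.01 m/s and distance of each of tin_b, tin_c from where it was at the start of the episode below 0.06 m) or (x of tin_b in the frame of stand between -0.005 and 0.006 m and y of tin_b in the frame of stand between -0.036 and 0.036 m and angle between each of tin_b, tin_a, tin_c's own z axis and vertical below 0.06 rad and contact force between tin_b and stand above 4 N and linear speed of each of tin_b, tin_a, tin_c below 0.01 m/s and distance of each of tin_a, tin_c from where it was at the start of the episode below 0.06 m) or (x of tin_c in the frame of stand between -0.005 and 0.006 m and y of tin_c in the frame of stand between -0.036 and 0.036 m and angle between each of tin_c, tin_a, tin_b's own z axis and vertical below 0.06 rad and contact force between tin_c and stand above 4 N and linear speed of each of tin_c, tin_a, tin_b below 0.01 m/s and distance of each of tin_a, tin_b from where it was at the start of the episode below 0.06 m))); the robot touches nothing.
It fails at once if a tin lifted more than 30 mm off the counter or tipped more than 17 degrees (height (world z) of any of tin_a, tin_b, tin_c above 0.03 m or angle between any of tin_a, tin_b, tin_c's own z axis and vertical above 0.3 rad).
It fails at once if a tin hit or squeezed hard (more than 40 N) (contact force between any of the arm, the fingers and tin_a above 40 N or contact force between any of the arm, the fingers and tin_b above 40 N or contact force between any of the arm, the fingers and tin_c above 40 N).
It fails at once if the muffin, the cup or the tongs moved more than 25 mm, or muffin or cup tipped (distance of any of muffin, cup, tongs from where it was at the start of the episode above 0.025 m or angle between any of muffin, cup's own z axis and vertical above 0.3 rad).
It also fails if it takes over 72 s, if anything falls off the work surface, if the arm or the gripper's body presses on something with over 40 N, if the wrist force passes 120 N, or if a joint passes its speed limit or range.

## Working session

There is one attempt and no reset: what is moved stays moved. The work goes in short steps, Python scripts to look and compute and a tool call to move; the robot and the scene stay as the last step left them, time stands still between calls to the robot, and variables do not carry over. Pictures are saved under pics/ and viewed, at most 10 in all, crops included, and the job is handed in when it is done.

Besides the shell and the picture viewer there is one more tool, called after "Call:" by a JSON object that holds its "fn" and its "kwargs". servo_tool: Moves the arm, as the interface text tells. Its arguments: {"type":"object","properties":{"commands":{"type":"array","items":{"type":"array","items":{"type":"number"}}},"jaw":{"type":"number"},"grip_force":{"type":"number"}},"required":["commands"]}

```bash
mkdir -p pics; ls
cat > h.py <<'E'
from bench import *
import numpy as np, cv2
from scipy.spatial.transform import Rotation as R
def rot(a):
    a=np.array(a); return a if a.shape==(3,3) else R.from_quat(a).as_matrix()
def ray(d,px,z):
    K=np.array([[d['fx'],0,d['cx']],[0,d['fy'],d['cy']],[0,0,1]])
    u=cv2.undistortPoints(np.array(px,float).reshape(-1,1,2),K,np.array(d['dist_coeffs'],float)).reshape(-1,2)
    v=np.c_[u[:,0],-u[:,1],-np.ones(len(u))]@rot(d['attitude']).T
    p=np.array(d['position']); return p+v*((z-p[2])/v[:,2])[:,None]
def proj(d,P):
    K=np.array([[d['fx'],0,d['cx']],[0,d['fy'],d['cy']],[0,0,1]])
    c=(np.atleast_2d(P)-np.array(d['position']))@rot(d['attitude']); c=c*[1,-1,-1]
    return cv2.projectPoints(c.reshape(-1,1,3),np.zeros(3),np.zeros(3),K,np.array(d['dist_coeffs'],float))[0].reshape(-1,2)
def snap(n,f):
    d=get_image(n); cv2.imwrite('pics/'+f+'.png',d['image'][:,:,::-1]); return d
E
python3 - <<'E'
from h import *
import pickle
for n in('top','scene'):
    d=snap(n,n+'0'); pickle.dump(d,open(n+'0.pkl','wb')); print(n,d['position'],d['attitude'],d['fx'])
s=sense(); print(s['time_s'],s['tool_pos'],s['tool_rot'],s['force'],s['opening'])
E
```

```text
pics
top [ 0.40593166 -0.03356565  1.15226156] [ 0.0308656  -0.03870722 -0.70060565  0.71182918] 530.6817612502482
scene [1.28860319 0.30887077 1.06459321] [0.18780765 0.29029373 0.79280194 0.50191925] 543.2255496109324
0.1 [0.25849773 0.51309255 0.23049001] [ 2.31274478e-01  9.72888188e-01 -7.74733965e-04 -2.99256127e-04] [-0.23774219  0.37866705 -0.66449158] 0.08545741924295726
```

View pics/top0.png

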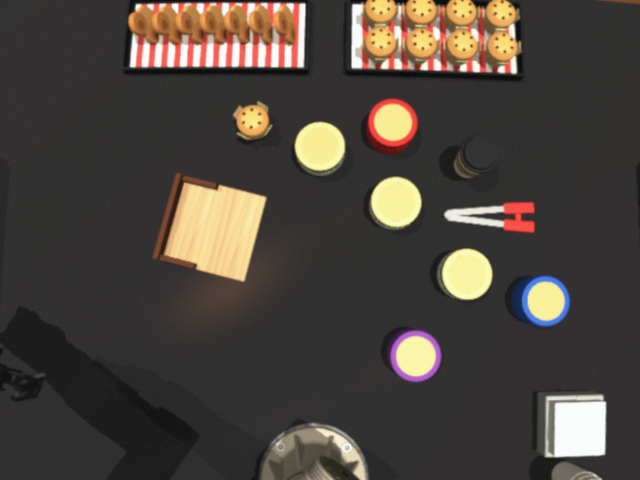

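View pics/scene0.png

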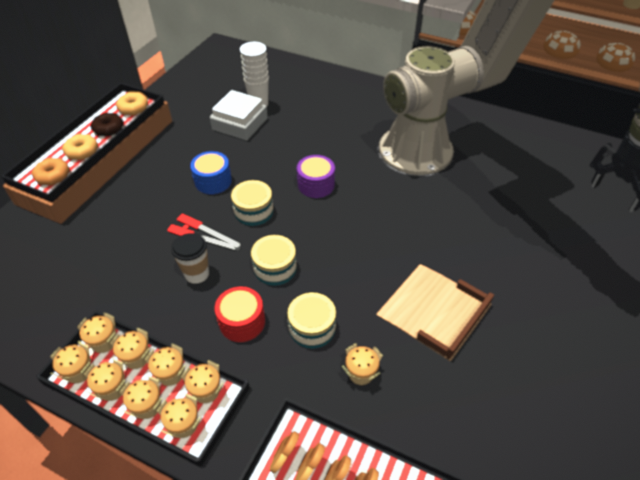

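Top view: teal tins with cream band at (320,148), (395,203) and (465,274). Look-alikes to avoid: red (392,125), blue (542,301), purple (415,355). The stand is at about (210,228) with its rail at left, and the muffin is at (253,121), cup (477,157), tongs (495,216).

Run:
```python
from h import *
import pickle
for n in('top','scene'):
    d=pickle.load(open(n+'0.pkl','rb')); im=d['image']; hsv=cv2.cvtColor(im,cv2.COLOR_RGB2HSV)
    m=cv2.inRange(hsv,(24,60,120),(36,190,255))
    m=cv2.morphologyEx(m,cv2.MORPH_OPEN,np.ones((5,5)))
    nn,l,st,c=cv2.connectedComponentsWithStats(m)
    for i in range(1,nn):
        if st[i,4]>300:
            ys,xs=np.nonzero(l==i); w=ray(d,np.c_[xs,ys],.068)
            x,y,ww,h,a=st[i]; print(n,'lid',c[i].round(1),a,w[:,:2].mean(0).round(4),np.ptp(w[:,:2],axis=0).round(3),im[int(c[i][1]),int(c[i][0])])
d=pickle.load(open('top0.pkl','rb'));im=d['image']
hsv=cv2.cvtColor(im,cv2.COLOR_RGB2HSV)
print(hsv[228,210],hsv[215,170],hsv[183,200],hsv[260,180])
m=cv2.inRange(hsv,(8,40,130),(25,190,255)); m[:170]=0;m[300:]=0;m[:,280:]=0
m=cv2.morphologyEx(m,cv2.MORPH_OPEN,np.ones((5,5)))
cs=max(cv2.findContours(m,cv2.RETR_EXTERNAL,cv2.CHAIN_APPROX_NONE)[0],key=cv2.contourArea)
b=cv2.boxPoints(cv2.minAreaRect(cs)); print(b, ray(d,b,.006)[:,:2])
crop=np.vstack([cv2.resize(im[160:300,140:290],(600,560))]);cv2.imwrite('pics/c1.png',crop[:,:,::-1])
```

```text
top lid [392.4 121.9] 967 [ 0.7572 -0.1567] [0.073 0.074] [249 235 146]
top lid [319.6 145.9] 1975 [ 0.7019 -0.004 ] [0.104 0.103] [249 238 149]
top lid [395.8 201.7] 2042 [ 0.5864 -0.1641] [0.105 0.104] [249 241 157]
top lid [466.6 273.8] 2069 [ 0.4389 -0.3117] [0.103 0.105] [249 244 162]
top lid [545.5 300.6] 1062 [ 0.385 -0.479] [0.077 0.076] [249 240 155]
top lid [415.4 355.8] 1154 [ 0.2712 -0.2063] [0.077 0.076] [249 246 168]
scene lid [428.5  58.7] 531 [-0.3988 -0.1036] [0.145 0.123] [108 108  84]
scene lid [208.8 163. ] 349 [ 0.3863 -0.4806] [0.071 0.07 ] [253 240 151]
scene lid [315.4 166.9] 365 [ 0.2732 -0.2067] [0.071 0.072] [253 241 153]
scene lid [250.9 193.9] 842 [ 0.4418 -0.3125] [0.102 0.103] [253 241 153]
scene lid [272.7 251.4] 1123 [ 0.5896 -0.1648] [0.102 0.105] [253 242 155]
scene lid [238.  305.3] 794 [ 0.7585 -0.1583] [0.076 0.076] [253 243 158]
scene lid [311.1 312.1] 1519 [ 0.7051 -0.0046] [0.106 0.105] [253 244 159]
[ 22  96 249] [  9 142  61] [ 10 149 116] [ 11 138 129]
[[161.87451 260.54086]
 [184.35577 174.83104]
 [266.5225  196.38297]
 [244.04123 282.09277]] [[0.45886238 0.33715825]
 [0.64937718 0.29602152]
 [0.60352081 0.11171634]
 [0.41572242 0.15507476]]
```

View pics/c1.png

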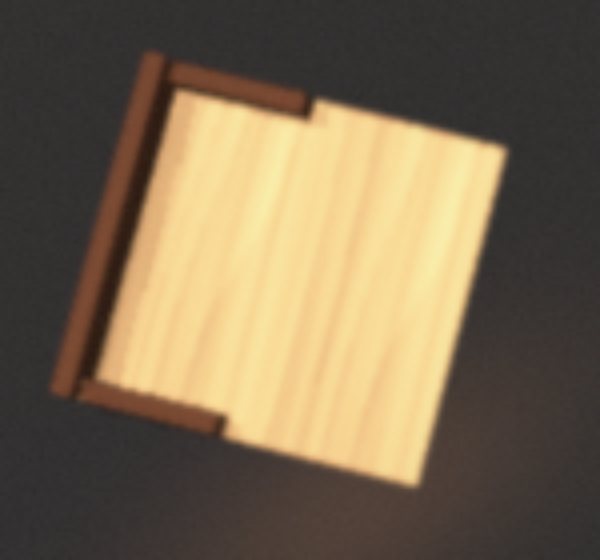

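The crop shows the stand's bevel front edge from (267,197) to (244.5,282). The front edge of the back rail's top runs from (182,174) to (159,259.5).

Run:
```python
from h import *
import pickle
d=pickle.load(open('top0.pkl','rb'))
f=ray(d,[[266.6,197],[244.3,281.8]],0)[:,:2]; r=ray(d,[[181.6,174.2],[158.6,259.5]],.042)[:,:2]
print(f,r)
fm,rm=f.mean(0),r.mean(0); ax=(rm-fm); L=np.linalg.norm(ax); ax/=L
e=(f[0]-f[1]);e/=np.linalg.norm(e); e2=(r[0]-r[1]);e2/=np.linalg.norm(e2)
print('len',L,'(184)','widths',np.linalg.norm(f[0]-f[1]),np.linalg.norm(r[0]-r[1]))
for v in(ax,np.array([-e[1],e[0]]),np.array([-e2[1],e2[0]])): print(np.degrees(np.arctan2(v[1],v[0])))
o=(fm+ax*132+rm-ax*52)/2 if 0 else (fm+ax*.132+rm-ax*.052)/2
print('origin',o,'ax',ax)
T=np.array([[.7035,-.0043],[.588,-.1645],[.4404,-.312]])
y=np.array([-ax[1],ax[0]])
for t in T: print(t,'stand frame',(t-o)@ax,(t-o)@y, 'r',np.hypot(*t))
for n,p,z in(('muffin',[253,121],.06),('cup',[482,153],.114),('tong tip',[448,216],.005),('tong end',[534,218],.005)): 
  q=ray(d,p,z)[0,:2]; print(n,q,(q-o)@ax,(q-o)@y)
```

```text
[[0.60318206 0.1122635 ]
 [0.41641783 0.15551663]] [[0.64305199 0.2917537 ]
 [0.45926113 0.33269207]]
len 0.183065464437375 (184) widths 0.1917073605241699 0.18829506578351163
76.94350885618428
76.96062503062906
77.44269117595559
origin [0.53951472 0.26202239] ax [0.22591163 0.9741478 ]
[ 0.7035 -0.0043] stand frame -0.2223911844559458 -0.21991122602982857 r 0.7035131413129395
[ 0.588  -0.1645] stand frame -0.4045424553164303 -0.14358819854853408 r 0.6105769812234981
[ 0.4404 -0.312 ] stand frame -0.5815738124910357 -0.03312594899278183 r 0.5397185933428642
muffin [0.75649642 0.13910273] -0.0707232251029544 -0.2391412275467976
cup [ 0.68218011 -0.33423886] -0.5486168054296605 -0.2736795275519903
tong tip [ 0.56719938 -0.28711927] -0.5286908481912185 -0.15102644032399046
tong end [ 0.56650575 -0.48177543] -0.7184714237271072 -0.19432582967648082
```

Call:
{"fn": "servo_tool", "kwargs": {"commands": [[0,0,0,8.5],[0,0,0,8.5],[0,0,0,8.5],[0,0,0,8.5],[0,0,0,8.5],[0,0,0,8.5],[0,0,0,8.5],[0,0,0,8.5],[0,0,0,8.3],[0,0,0,0]], "jaw": 0.4}}

```text
time_s: 1.1
tool_pos: [0.2586, 0.5132, 0.2308]
tool_rot: [0.783, 0.622, -0.0, 0.0]
force: [-0.7, 0.8, -0.1]
opening: 0.0597
gripper_force: 0.0
```

```bash
cat >> h.py <<'E'
O=np.array([.5395,.262]); AX=np.array([np.cos(np.radians(77.1)),np.sin(np.radians(77.1))]); AY=np.array([-AX[1],AX[0]])
def st(p): q=np.array(p)[:2]-O; return np.array([q@AX,q@AY])
def rep():
    s=sense(); M=R.from_quat(s['tool_rot']).as_matrix()
    print('t',round(s['time_s'],2),'world',np.round(s['tool_pos'],4),'stand',st(s['tool_pos']).round(4),'xang',np.degrees(np.arctan2(M[1,0],M[0,0])).round(2),'tilt',M[2,2].round(4),'F',np.round(s['force'],2),'Fst',(np.array(s['force'])[:2]@np.c_[AX,AY]).round(2),'op',round(s['opening'],4),'j',np.round(s['joint_positions'],2))
E
python3 -c "from h import *; rep()"
```

```text
t 1.1 world [0.2586 0.5132 0.2308] stand [0.1822 0.3299] xang 76.93 tilt -1.0 F [-0.66  0.84 -0.12] Fst [0.67 0.83] op 0.0597 j [0.96 0.31 0.05 1.3  0.   2.76]
```

Call:
{"fn": "servo_tool", "kwargs": {"commands": [[-3.9,2.8,0,0],[-3.9,2.8,0,0],[-3.9,2.8,0,0],[-3.9,2.8,0,0],[-3.9,2.8,0,0],[-3.9,2.8,0,0],[-3.9,2.8,0,0],[-3.9,2.8,0,0],[-3.9,2.8,0,0],[-3.9,2.8,0,0]]}}

```text
time_s: 2.1
tool_pos: [0.4438, 0.0685, 0.2314]
tool_rot: [0.782, 0.624, 0.0, 0.0]
force: [1.4, 0.6, -0.2]
opening: 0.0595
gripper_force: 0.0
```

Call:
{"fn": "servo_tool", "kwargs": {"commands": [[-3.9,2.8,0,0],[-3.9,2.8,0,0],[-3.9,2.8,0,0],[-3.9,2.8,0,0],[-3.9,2.8,0,0],[-3.9,2.8,0,0],[-3.9,2.6,0,0],[0,0,0,0],[0,0,0,0]]}}

```text
time_s: 3.0
tool_pos: [0.5706, -0.2403, 0.23]
tool_rot: [0.783, 0.622, -0.0, -0.001]
force: [-0.9, 0.6, 0.2]
opening: 0.0599
gripper_force: 0.0
```

```bash
python3 -c "from h import *; rep()"
```

```text
t 3.0 world [ 0.5706 -0.2403  0.23  ] stand [-0.4827 -0.1424] xang 76.99 tilt -1.0 F [-0.86  0.62  0.22] Fst [0.41 0.98] op 0.0599 j [-0.53  0.4   0.17  1.34  0.    1.27]
```

Call:
{"fn": "servo_tool", "kwargs": {"commands": [[-0.5,0,3,0],[0,0,4,0],[0,0,4,0],[0,0,4,0],[0,0,3,0],[0,0,2,0],[0,0,1,0],[0,0,0,0],[0,0,0,0]]}}

```text
time_s: 3.9
tool_pos: [0.5704, -0.2439, 0.0225]
tool_rot: [0.782, 0.623, 0.0, 0.001]
force: [1.1, 0.1, 0.2]
opening: 0.0595
gripper_force: 0.0
```

Call:
{"fn": "servo_tool", "kwargs": {"commands": [[0.4,0,0,0],[0.4,0,0,0],[0.4,0,0,0],[0.4,0,0,0],[0.3,0,0,0],[0.2,0,0,0]]}}

```text
time_s: 4.5
tool_pos: [0.5746, -0.2234, 0.0213]
tool_rot: [0.783, 0.622, 0.0, -0.0]
force: [0.2, 0.6, -0.4]
opening: 0.0597
gripper_force: 0.0
```

Call:
{"fn": "servo_tool", "kwargs": {"commands": [[0.3,0,0,0],[0.3,0,0,0],[0.3,0,0,0]]}}

```text
time_s: 4.8
tool_pos: [0.5765, -0.2149, 0.0212]
tool_rot: [0.783, 0.622, -0.0, -0.0]
force: [-0.1, -0.6, -0.6]
opening: 0.06
gripper_force: 0.4
```

Call:
{"fn": "servo_tool", "kwargs": {"commands": [[0.3,0,0,0]]}}

```text
time_s: 4.9
tool_pos: [0.5771, -0.212, 0.0212]
tool_rot: [0.783, 0.622, -0.0, -0.0]
force: [-1.3, -1.1, -0.1]
opening: 0.0596
gripper_force: 0.4
```

Call:
{"fn": "servo_tool", "kwargs": {"commands": [[0.3,0,0,0]]}}

```text
time_s: 5.0
tool_pos: [0.578, -0.209, 0.0213]
tool_rot: [0.783, 0.622, 0.0, 0.0]
force: [-0.7, -0.8, -0.3]
opening: 0.0599
gripper_force: 0.3
```

Call:
{"fn": "servo_tool", "kwargs": {"commands": [[0.3,0,0,0]]}}

```text
time_s: 5.1
tool_pos: [0.5786, -0.2061, 0.0213]
tool_rot: [0.783, 0.622, 0.0, -0.0]
force: [0.6, -0.5, -0.1]
opening: 0.0596
gripper_force: 0.3
```

```bash
python3 -c "from h import *; rep(); d=snap('top','n2')"
```

```text
t 5.1 world [ 0.5786 -0.2061  0.0213] stand [-0.4475 -0.1426] xang 76.95 tilt -1.0 F [ 0.61 -0.49 -0.11] Fst [-0.34 -0.7 ] op 0.0596 j [-0.47  0.52 -0.17  0.87  0.    1.33]
```

View pics/n2.png

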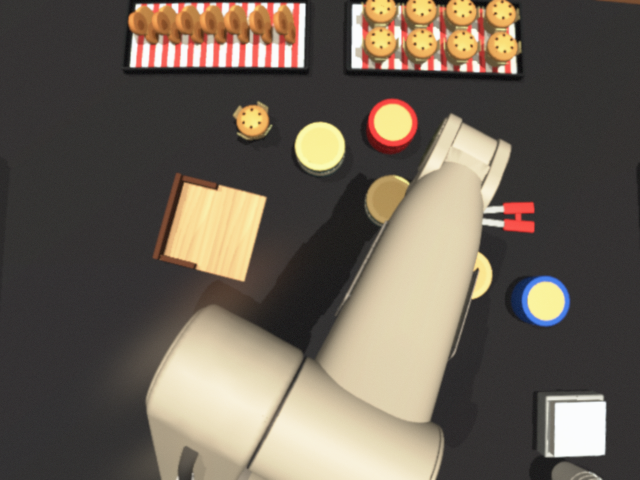

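The picture shows that T2 slid about 4 px to (391,200), and the push took only about 1 N, so T2 is empty. Next is T3 at (465,274).

Call:
{"fn": "servo_tool", "kwargs": {"commands": [[-1.5,0,0,0],[-1.0,0,-1,0],[0,0,-4,0],[0,0,-4,0],[-1,-1,-3,0],[-4,-2,0,0],[-4,-2,0,0],[-4,-2,0,0],[-4,-2,0,0],[-2.5,-2,0,0]]}}

```text
time_s: 6.15
tool_pos: [0.4197, -0.3994, 0.1424]
tool_rot: [0.784, 0.621, -0.0, 0.001]
force: [-0.3, -0.6, -0.3]
opening: 0.0595
gripper_force: 0.0
```

Call:
{"fn": "servo_tool", "kwargs": {"commands": [[0,0,0,0],[0,0,4,0],[0,0,4,0],[0,0,3,0],[0,0,1,0],[0,0,0,0],[0,0,0,0]]}}

```text
time_s: 6.85
tool_pos: [0.4226, -0.3967, 0.0228]
tool_rot: [0.783, 0.622, 0.0, 0.001]
force: [1.2, 0.6, 0.4]
opening: 0.0597
gripper_force: 0.0
```

```bash
python3 -c "from h import *; rep()"
```

```text
t 6.85 world [ 0.4226 -0.3967  0.0228] stand [-0.6682 -0.0331] xang 76.96 tilt -1.0 F [1.18 0.62 0.4 ] Fst [ 0.87 -1.01] op 0.0597 j [-0.89  0.46 -0.27  0.83  0.    0.91]
```

Call:
{"fn": "servo_tool", "kwargs": {"commands": [[0.5,0,0,0],[0.5,0,0,0],[0.5,0,0,0],[0.5,0,0,0],[0.3,0,0,0],[0.3,0,0,0],[0.2,0,0,0]]}}

```text
time_s: 7.55
tool_pos: [0.4282, -0.3681, 0.0213]
tool_rot: [0.783, 0.622, 0.0, -0.0]
force: [0.2, -0.0, 0.1]
opening: 0.0599
gripper_force: 0.0
```

Call:
{"fn": "servo_tool", "kwargs": {"commands": [[0.3,0,0,0],[0.3,0,0,0]]}}

```text
time_s: 7.75
tool_pos: [0.4292, -0.3632, 0.0213]
tool_rot: [0.783, 0.622, -0.001, 0.0]
force: [-1.3, -2.8, -0.3]
opening: 0.0597
gripper_force: 1.4
```

Call:
{"fn": "servo_tool", "kwargs": {"commands": [[0.3,0,0,0]]}}

```text
time_s: 7.85
tool_pos: [0.4299, -0.3601, 0.0213]
tool_rot: [0.783, 0.622, -0.0, 0.0]
force: [-1.7, -1.5, -0.6]
opening: 0.0599
gripper_force: 1.4
```

Call:
{"fn": "servo_tool", "kwargs": {"commands": [[0.3,0,0,0]]}}

```text
time_s: 7.95
tool_pos: [0.4307, -0.3569, 0.0213]
tool_rot: [0.783, 0.622, -0.0, 0.0]
force: [-2.0, -3.4, 0.3]
opening: 0.0597
gripper_force: 1.4
```

Call:
{"fn": "servo_tool", "kwargs": {"commands": [[0.3,0,0,0]]}}

```text
time_s: 8.05
tool_pos: [0.4315, -0.3539, 0.0213]
tool_rot: [0.783, 0.622, -0.0, 0.0]
force: [-0.4, -2.1, -1.3]
opening: 0.0595
gripper_force: 1.4
```

```bash
python3 -c "from h import *; rep()"
```

```text
t 8.05 world [ 0.4315 -0.3539  0.0213] stand [-0.6245 -0.0322] xang 76.94 tilt -1.0 F [-0.35 -2.12 -1.28] Fst [-2.15 -0.13] op 0.0595 j [-0.83  0.43 -0.33  0.81 -0.    0.97]
```

T3 needs about 3 N and four times the pad force, so it is the full tin. I'll slide it, curving to the stand midline.

Call:
{"fn": "servo_tool", "kwargs": {"commands": [[0.3,-0.05,0,0],[0.5,-0.1,0,0],[0.7,-0.15,0,0],[0.8,-0.15,0,0],[0.8,-0.15,0,0],[0.8,-0.15,0,0],[0.8,-0.15,0,0],[0.8,-0.15,0,0],[0.8,-0.15,0,0],[0.8,-0.15,0,0]]}}

```text
time_s: 9.05
tool_pos: [0.4344, -0.2809, 0.0213]
tool_rot: [0.783, 0.622, 0.0, -0.0]
force: [0.5, -2.5, -0.1]
opening: 0.0596
gripper_force: 1.6
```

Call:
{"fn": "servo_tool", "kwargs": {"commands": [[0.8,-0.15,0,0],[0.8,-0.15,0,0],[0.8,-0.15,0,0],[0.8,-0.15,0,0],[0.8,-0.15,0,0],[0.8,-0.15,0,0],[0.8,-0.15,0,0],[0.8,-0.15,0,0],[0.8,-0.15,0,0],[0.8,-0.15,0,0]]}}

```text
time_s: 10.05
tool_pos: [0.4378, -0.1996, 0.0213]
tool_rot: [0.783, 0.622, -0.0, -0.0]
force: [0.6, -3.8, -0.3]
opening: 0.0598
gripper_force: 1.7
```

Run:
```python
from h import *; rep()
for n in('scene','top'):
    d=snap(n,n+'m'); im=d['image']; hsv=cv2.cvtColor(im,cv2.COLOR_RGB2HSV)
    m=cv2.morphologyEx(cv2.inRange(hsv,(20,60,90),(36,190,255)),cv2.MORPH_OPEN,np.ones((5,5)))
    nn,l,s,c=cv2.connectedComponentsWithStats(m)
    for i in range(1,nn):
        if s[i,4]>300:
            ys,xs=np.nonzero(l==i); w=ray(d,np.c_[xs,ys],.068)[:,:2]; print(n,c[i].round(0),w.mean(0).round(3),st(w.mean(0)).round(3),np.ptp(w,axis=0).round(3))
```

```text
t 10.05 world [ 0.4378 -0.1996  0.0213] stand [-0.4727 -0.0039] xang 76.95 tilt -1.0 F [ 0.61 -3.8  -0.31] Fst [-3.57 -1.44] op 0.0598 j [-0.59  0.31 -0.52  0.74  0.    1.2 ]
scene [424.  58.] [-0.394 -0.117] [-0.578  0.826] [0.139 0.109]
scene [209. 163.] [ 0.386 -0.48 ] [-0.758 -0.016] [0.075 0.074]
scene [315. 167.] [ 0.274 -0.207] [-0.516  0.155] [0.075 0.074]
scene [305. 226.] [ 0.484 -0.133] [-0.398 -0.034] [0.075 0.101]
scene [276. 255.] [ 0.595 -0.153] [-0.392 -0.147] [0.114 0.111]
scene [429. 305.] [0.577 0.222] [-0.03  -0.045] [0.183 0.187]
scene [238. 305.] [ 0.759 -0.158] [-0.36  -0.307] [0.078 0.078]
scene [311. 313.] [ 0.707 -0.003] [-0.221 -0.222] [0.112 0.11 ]
scene [177. 411.] [ 1.019 -0.135] [-0.28  -0.556] [0.044 0.045]
top [392. 122.] [ 0.757 -0.157] [-0.36  -0.306] [0.075 0.074]
top [320. 146.] [ 0.702 -0.004] [-0.223 -0.218] [0.108 0.107]
top [391. 199.] [ 0.591 -0.153] [-0.393 -0.143] [0.105 0.106]
top [218. 228.] [0.526 0.202] [-0.062  0.   ] [0.189 0.186]
top [545. 301.] [ 0.385 -0.479] [-0.757 -0.015] [0.077 0.076]
```

View pics/scenem.png

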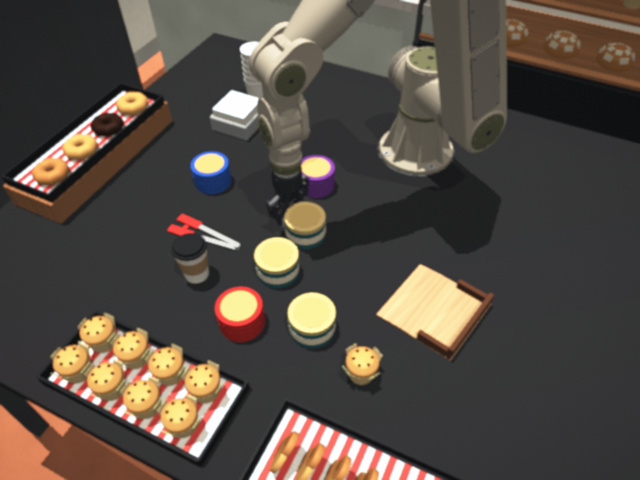

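The scene view shows the full tin in the finger cradle at (305,226), clear of T2 at (276,262). I'll continue straight.

Call:
{"fn": "servo_tool", "kwargs": {"commands": [[0.8,-0.05,0,0],[0.8,-0.05,0,0],[0.8,-0.05,0,0],[0.8,-0.05,0,0],[0.8,-0.05,0,0],[0.8,-0.05,0,0],[0.8,-0.05,0,0],[0.8,-0.05,0,0],[0.8,0,0,0],[0.8,0,0,0]]}}

```text
time_s: 11.15
tool_pos: [0.452, -0.1207, 0.0213]
tool_rot: [0.783, 0.622, -0.0, -0.0]
force: [-1.8, -2.5, -2.1]
opening: 0.0595
gripper_force: 1.6
```

Call:
{"fn": "servo_tool", "kwargs": {"commands": [[0.8,0,0,0],[0.8,0,0,0],[0.8,0,0,0],[0.8,0,0,0],[0.8,0,0,0],[0.8,0,0,0],[0.8,0,0,0],[0.8,0,0,0],[0.8,0,0,0],[0.8,0,0,0]]}}

```text
time_s: 12.15
tool_pos: [0.4701, -0.0428, 0.0213]
tool_rot: [0.783, 0.622, -0.0, -0.0]
force: [-0.2, -3.0, -1.0]
opening: 0.0595
gripper_force: 1.6
```

Run:
```python
from h import *; rep()
d=snap('scene','m3');im=d['image']; hsv=cv2.cvtColor(im,cv2.COLOR_RGB2HSV)
cv2.imwrite('pics/c3.png',cv2.resize(im[150:400,250:550],(780,650))[:600,:,::-1])
```

```text
t 12.15 world [ 0.4701 -0.0428  0.0213] stand [-0.3127 -0.0004] xang 76.95 tilt -1.0 F [-0.15 -2.99 -1.03] Fst [-2.95 -0.52] op 0.0595 j [-0.26  0.29 -0.54  0.73  0.    1.54]
```

View pics/c3.png

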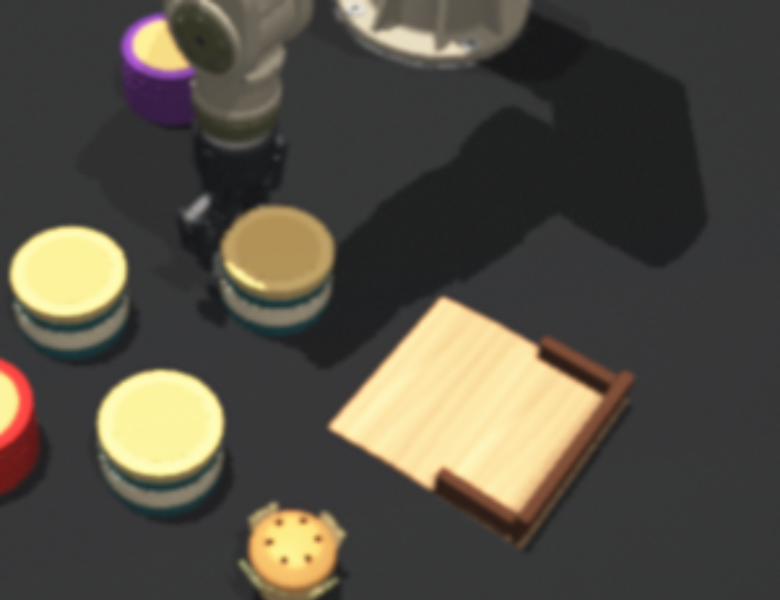

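The crop shows the tin at (277,252), flat and in the cradle, and aligned with the stand. I'll go to the bevel and slow down there.

Call:
{"fn": "servo_tool", "kwargs": {"commands": [[0.8,0,0,0],[0.8,0,0,0],[0.8,0,0,0],[0.8,0,0,0],[0.8,0,0,0],[0.8,0,0,0],[0.8,0,0,0],[0.6,0,0,0],[0.4,0,0,0],[0.4,0,0,0]]}}

```text
time_s: 13.2
tool_pos: [0.4858, 0.025, 0.0213]
tool_rot: [0.783, 0.622, -0.0, 0.0]
force: [-1.2, -3.5, -0.2]
opening: 0.0597
gripper_force: 1.8
```

Call:
{"fn": "servo_tool", "kwargs": {"commands": [[0.4,0,0,0],[0.4,0,0,0],[0.4,0,0,0],[0.4,0,0,0],[0.4,0,0,0],[0.4,0,0,0],[0.4,0,0,0],[0.4,0,0,0],[0.4,0,0,0],[0.4,0,0,0]]}}

```text
time_s: 14.2
tool_pos: [0.4949, 0.0639, 0.0214]
tool_rot: [0.783, 0.622, -0.0, 0.0]
force: [-1.1, -5.2, 2.3]
opening: 0.0599
gripper_force: 2.4
```

Call:
{"fn": "servo_tool", "kwargs": {"commands": [[0.4,0,0,0],[0.4,0,0,0],[0.4,0,0,0],[0.4,0,0,0],[0.4,0,0,0],[0.4,0,0,0],[0.4,0,0,0],[0.4,0,0,0],[0.4,0,0,0],[0.4,0,0,0]]}}

```text
time_s: 15.2
tool_pos: [0.5039, 0.1027, 0.0215]
tool_rot: [0.783, 0.622, -0.0, 0.0]
force: [-0.8, -5.1, 2.5]
opening: 0.0601
gripper_force: 2.7
```

```bash
cat > t.py <<'E'
from h import *
import sys
rep()
for n in('scene','top'):
  d=snap(n,n+sys.argv[1]);im=d['image']; hsv=cv2.cvtColor(im,cv2.COLOR_RGB2HSV)
  c=proj(d,np.r_[O+AX*-.02,.07])[0].astype(int)
  x0,y0=max(c[0]-80,0),max(c[1]-60,0); cv2.imwrite(f'pics/z{n}{sys.argv[1]}.png',cv2.resize(im[y0:y0+120,x0:x0+160],None,fx=5,fy=5)[:,:,::-1]); print(n,x0,y0)
E
python3 t.py 4
```

```text
t 15.2 world [0.5039 0.1027 0.0215] stand [-0.1632 -0.0009] xang 76.95 tilt -1.0 F [-0.81 -5.14  2.49] Fst [-5.19 -0.35] op 0.0601 j [ 0.05  0.36 -0.44  0.77 -0.    1.84]
scene 363 233
top 118 162
```

View pics/zscene4.png

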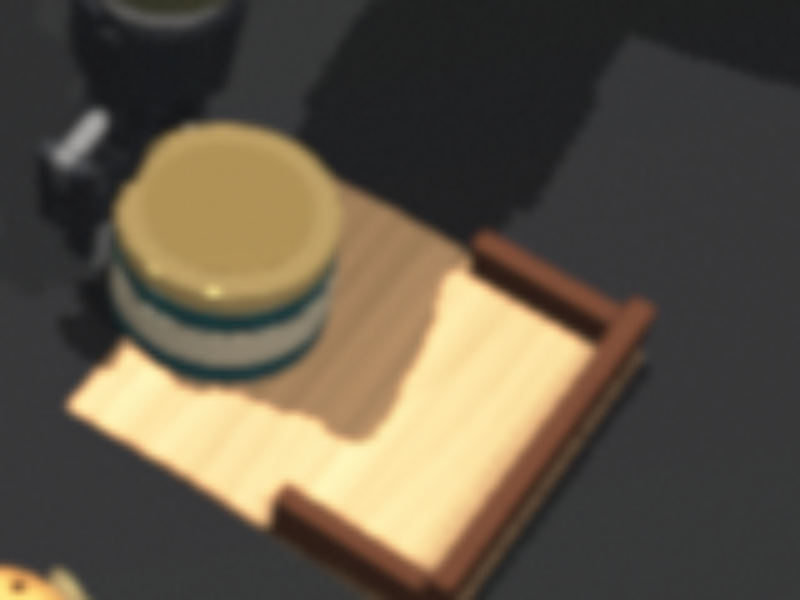

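The tin is sliding up the bevel, lid at crop (230,210), slightly pitched as expected.

Call:
{"fn": "servo_tool", "kwargs": {"commands": [[0.4,0,0,0],[0.4,0,0,0],[0.4,0,0,0],[0.4,0,0,0],[0.4,0,0,0],[0.4,0,0,0],[0.4,0,0,0],[0.4,0,0,0],[0.4,0,0,0],[0.4,0,0,0]]}}

```text
time_s: 16.3
tool_pos: [0.5131, 0.1414, 0.0218]
tool_rot: [0.783, 0.622, 0.0, 0.0]
force: [-0.8, -5.5, 4.0]
opening: 0.0595
gripper_force: 0.8
```

Call:
{"fn": "servo_tool", "kwargs": {"commands": [[0.4,0,0,0],[0.4,0,0,0],[0.4,0,0,0],[0.4,0,0,0],[0.4,0,0,0],[0.4,0,0,0],[0.4,0,0,0],[0.4,0,0,0],[0.4,0,0,0],[0.4,0,0,0]]}}

```text
time_s: 17.3
tool_pos: [0.5218, 0.1804, 0.0216]
tool_rot: [0.783, 0.622, -0.0, 0.0]
force: [-1.1, -6.2, 4.5]
opening: 0.0598
gripper_force: 1.0
```

Call:
{"fn": "servo_tool", "kwargs": {"commands": [[0.3,0,0,0],[0.3,0,0,0],[0.2,0,0,0],[0.2,0,0,0]]}}

```text
time_s: 17.7
tool_pos: [0.524, 0.1901, 0.0216]
tool_rot: [0.783, 0.622, -0.0, 0.0]
force: [-0.8, -6.5, 4.1]
opening: 0.0598
gripper_force: 1.0
```

```bash
python3 t.py 5
```

```text
t 17.7 world [0.524  0.1901 0.0216] stand [-0.0735 -0.0009] xang 76.94 tilt -1.0 F [-0.76 -6.51  4.14] Fst [-6.52 -0.71] op 0.0598 j [ 0.2   0.43 -0.33  0.81 -0.    2.  ]
scene 363 233
top 118 162
```

View pics/zscene5.png

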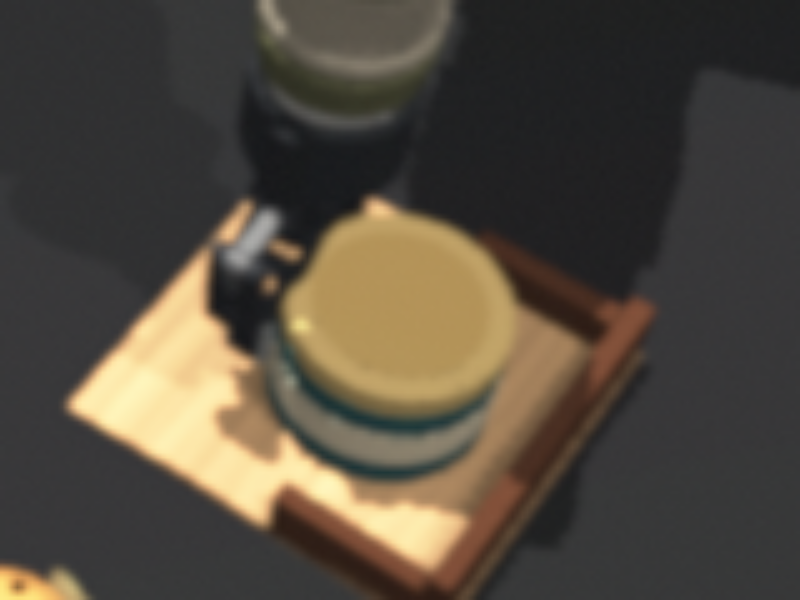

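The tin, lid at crop (400,310), is on the deck about 20 mm from the rail. I'll creep forward until the force rises.

Call:
{"fn": "servo_tool", "kwargs": {"commands": [[0.2,0,0,0],[0.2,0,0,0],[0.2,0,0,0],[0.2,0,0,0],[0.2,0,0,0],[0.2,0,0,0]]}}

```text
time_s: 18.4
tool_pos: [0.5267, 0.2017, 0.0215]
tool_rot: [0.783, 0.622, -0.0, 0.0]
force: [-1.1, -5.5, 4.9]
opening: 0.0598
gripper_force: 1.1
```

Call:
{"fn": "servo_tool", "kwargs": {"commands": [[0.1,0,0,0],[0.1,0,0,0],[0.1,0,0,0]]}}

```text
time_s: 18.7
tool_pos: [0.5274, 0.2046, 0.0215]
tool_rot: [0.783, 0.622, -0.0, 0.0]
force: [-1.4, -5.4, 3.8]
opening: 0.0598
gripper_force: 1.1
```

Call:
{"fn": "servo_tool", "kwargs": {"commands": [[0.1,0,0,0],[0.1,0,0,0]]}}

```text
time_s: 18.9
tool_pos: [0.5278, 0.2065, 0.0215]
tool_rot: [0.783, 0.622, -0.0, 0.0]
force: [-1.0, -5.7, 4.6]
opening: 0.0598
gripper_force: 1.1
```

Call:
{"fn": "servo_tool", "kwargs": {"commands": [[0.1,0,0,0],[0.1,0,0,0]]}}

```text
time_s: 19.1
tool_pos: [0.5283, 0.2084, 0.0215]
tool_rot: [0.783, 0.622, -0.0, 0.0]
force: [-0.7, -5.6, 4.7]
opening: 0.0599
gripper_force: 1.1
```

```bash
python3 -c "from h import *; rep()"
```

```text
t 19.1 world [0.5283 0.2084 0.0215] stand [-0.0547 -0.001 ] xang 76.93 tilt -1.0 F [-0.72 -5.57  4.72] Fst [-5.59 -0.54] op 0.0599 j [ 0.23  0.45 -0.3   0.82 -0.    2.03]
```

Call:
{"fn": "servo_tool", "kwargs": {"commands": [[0.1,0,0,0],[0.1,0,0,0]]}}

```text
time_s: 19.3
tool_pos: [0.5287, 0.2104, 0.0215]
tool_rot: [0.783, 0.622, -0.0, 0.0]
force: [-0.9, -6.2, 5.0]
opening: 0.0598
gripper_force: 1.1
```

Call:
{"fn": "servo_tool", "kwargs": {"commands": [[0.1,0,0,0]]}}

```text
time_s: 19.4
tool_pos: [0.5289, 0.2114, 0.0215]
tool_rot: [0.783, 0.622, -0.0, 0.0]
force: [-1.8, -6.3, 3.3]
opening: 0.0599
gripper_force: 1.1
```

Call:
{"fn": "servo_tool", "kwargs": {"commands": [[0.1,0,0,0]]}}

```text
time_s: 19.5
tool_pos: [0.5291, 0.212, 0.0215]
tool_rot: [0.783, 0.622, -0.001, 0.0]
force: [-2.1, -9.3, 5.7]
opening: 0.0602
gripper_force: 1.5
```

```bash
python3 t.py 6
```

```text
t 19.5 world [0.5291 0.212  0.0215] stand [-0.051 -0.001] xang 76.92 tilt -1.0 F [-2.05 -9.28  5.69] Fst [-9.5  -0.07] op 0.0602 j [ 0.24  0.45 -0.3   0.82 -0.    2.04]
scene 363 233
top 118 162
```

View pics/zscene6.png

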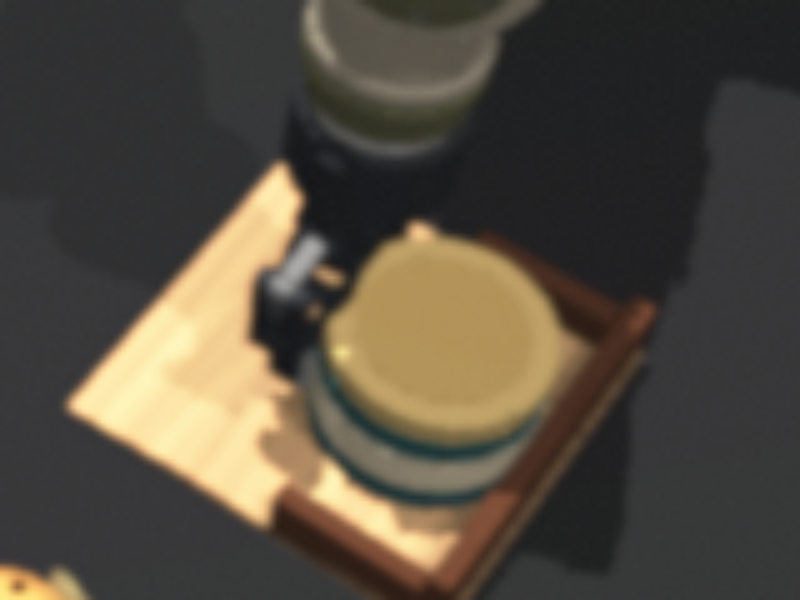

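The tin, lid at crop (445,340), touches the back rail and the force has stepped up to 9.5 N. I'll back off and check.

Call:
{"fn": "servo_tool", "kwargs": {"commands": [[0.1,0,0,0],[-0.2,0,0,0],[-0.4,0,0,0],[-1,0,0,0],[-2,0,0,0],[-3,0,0,0],[-4,0,-1,0],[-4,0,-3,0],[-4,0,-4,0],[-4,0,-4,0]]}}

```text
time_s: 20.6
tool_pos: [0.4795, 0.0013, 0.1327]
tool_rot: [0.783, 0.622, 0.0, -0.001]
force: [2.1, 1.0, 0.9]
opening: 0.0598
gripper_force: 0.0
```

Call:
{"fn": "servo_tool", "kwargs": {"commands": [[-3,3,-4,0],[-3,3,-2,0],[-3,3,0,0],[-3,0,0,0],[-3,0,0,0],[0,0,0,0],[0,0,0,0],[0,0,0,0]]}}

```text
time_s: 21.4
tool_pos: [0.5311, -0.158, 0.1862]
tool_rot: [0.783, 0.622, 0.0, -0.0]
force: [0.1, -0.8, 0.6]
opening: 0.0595
gripper_force: 0.0
```

```bash
python3 t.py 7
python3 - <<'E'
from h import *
for n in('top','scene'):
    d=get_image(n); im=d['image']; hsv=cv2.cvtColor(im,cv2.COLOR_RGB2HSV)
    m=cv2.morphologyEx(cv2.inRange(hsv,(24,60,120),(36,190,255)),cv2.MORPH_OPEN,np.ones((5,5)))
    nn,l,s,c=cv2.connectedComponentsWithStats(m)
    for i in range(1,nn):
        if s[i,4]>300:
            ys,xs=np.nonzero(l==i); z=.074 if st(ray(d,[c[i]],.074)[0])[0]>-.1 else .068
            w=ray(d,np.c_[xs,ys],z)[:,:2]; print(n,c[i].round(0),w.mean(0).round(4),st(w.mean(0)).round(4),np.ptp(w,axis=0).round(3))
E
```

```text
t 21.4 world [ 0.5311 -0.158   0.1862] stand [-0.4113 -0.0856] xang 76.99 tilt -1.0 F [ 0.06 -0.83  0.64] Fst [-0.79 -0.24] op 0.0595 j [-0.43  0.29 -0.1   1.18  0.    1.36]
scene 363 233
top 118 162
top [392. 122.] [ 0.757  -0.1568] [-0.3597 -0.3055] [0.075 0.074]
top [320. 146.] [ 0.7019 -0.004 ] [-0.223  -0.2177] [0.104 0.103]
top [383. 186.] [ 0.6195 -0.1381] [-0.3722 -0.1673] [0.054 0.067]
top [189. 220.] [0.5409 0.262 ] [ 0.0003 -0.0014] [0.104 0.102]
top [545. 301.] [ 0.3851 -0.479 ] [-0.7568 -0.0149] [0.077 0.076]
scene [430.  58.] [-0.4026 -0.1003] [-0.5635  0.8375] [0.15  0.134]
scene [209. 163.] [ 0.3863 -0.4807] [-0.7582 -0.0165] [0.071 0.07 ]
scene [271. 254.] [ 0.5982 -0.1651] [-0.4032 -0.1526] [0.102 0.095]
scene [451. 299.] [0.5444 0.2623] [ 0.0014 -0.0047] [0.103 0.105]
scene [238. 305.] [ 0.7585 -0.1583] [-0.3608 -0.3073] [0.076 0.077]
scene [311. 312.] [ 0.7052 -0.0046] [-0.2229 -0.221 ] [0.106 0.104]
```

View pics/ztop7.png

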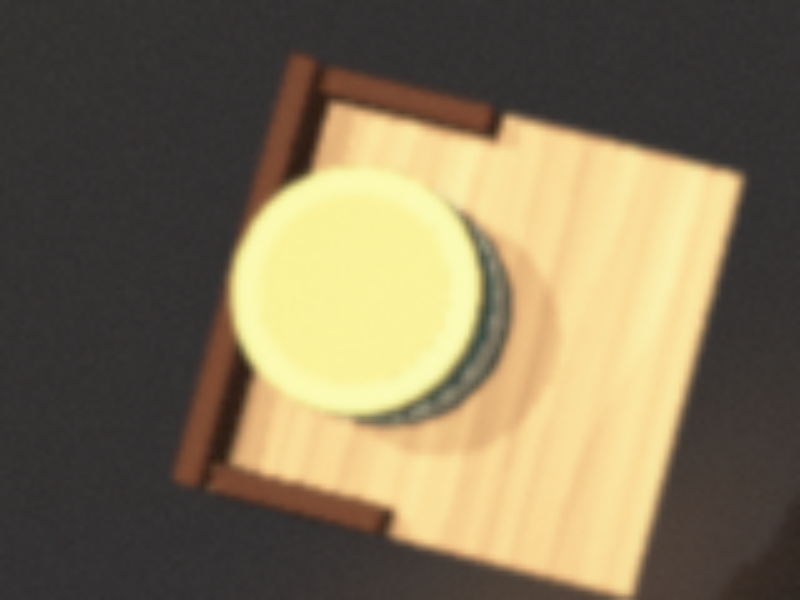

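The tin, lid at crop (355,290), sits flat against the back rail: x ≈ 0–1 mm and y ≈ −1 to −5 mm in the stand frame. The arm is clear of everything, so I'll hand in.

```bash
python3 -c "from bench import *; print(hand_in())"
```

```text
the job is handed in; nothing more can be done
None
```

I found the full tin (the one nearest the robot), slid it up onto the stand until it was against the back rail, let go of it, and handed the job in; the hand-in returned no verdict. I nudged one empty tin about 10 mm, never touched the other, and kept clear of the muffin, cup and tongs.

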